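Clear the short and reset the tripped siding breaker

TASK

The spanner lying across both rails of the short siding has shorted it and tripped its breaker, the one on the board whose handle stands upright between on and off. First take the spanner off and lay it flat on the bare deck, clear of the siding; then reset that breaker: push its handle fully off, past the springy off position and through the click until it meets its solid stop, and throw it fully on. The handle snaps at more than 10 N, so feel for the click and the stop instead of forcing it; leave the other two breakers as they are set and do not disturb the oiler, the tape roll and the cleaning block.

Things in the scene. Friction and masses are not known exactly. Their poses are not given: they have to be found in the camera images.
- panel: Plywood board 146 x 190 x 12 mm lying fixed on the deck with the three breakers on it in a row along its y; origin at the centre of its underside, x from the off ends to the on ends. A clear guard screen, 225 mm high, stands along the deck's front edge at world x = 0.385, from y = -0.21 to the left; keep the hand and wrist off it.
- breaker_a: The tripped breaker: grey moulded case 118 x 46 mm, 54 mm high, with a nose round the handle slot, its top 62 mm above the origin (centre of the underside). z up, x from the off end (ring mark) to the on end (bar mark). Handle pivot along y at x = 0, 54 mm above the origin. Without the click at the off stop its latch is not set and the handle blocks on the way to on, between 0 and +0.35 rad.
- breaker_b: A breaker of the same kind and axes, on; leave it. The three stand side by side, 58 mm apart, in any order.
- breaker_c: A breaker of the same kind and axes, switched off; leave it.
- handle_a (a joint): Angle of the tripped handle, rad: 0 upright, + to on. Starts at -0.06 to 0; +0.60 is fully on. A plunger snaps it to the side of upright it is pushed to. Off: it rests on the reset spring at -0.14 to -0.5, then needs about 0.22 N m for 0.06 to 0.1 rad more until it clicks (force dips), and the solid stop follows at -0.24 to -0.6. These differ per breaker, cannot be seen, only felt.
- handle_b (a joint): Angle of breaker_b's handle, rad: starts fully on at 0.6, must stay above 0.45.
- handle_c (a joint): Angle of breaker_c's handle, rad: starts fully off at -0.45, must stay below -0.3.
- handle_a_tip (a point): Tip of the tripped breaker's black handle, 60 mm from its pivot; the handle is 11 mm thick (x) and 18 mm wide (y). Pushed off with a fingertip 36 mm above the pivot it clicks at about 6 N (higher up less, lower more). Throwing it on from off takes 3 to 7 N at the start; past upright it snaps over by itself. More than 10 N breaks it.
- siding: Short fixed piece of track, 180 mm long (its x) and 76 mm wide (its y), rails along x at y = -17 and +17 mm, rail tops 20 mm above the deck, a buffer stop 45 mm high at its +x end; origin at the centre of its underside.
- spanner: Steel combination spanner about 120 mm long, lying flat across both rails; origin at the middle of its underside, x along the shank to the open end, z up. Shank 11 mm wide (y) and 6 mm thick from x = -38 to +32 mm, ring end 21 mm across and 7 mm thick at x = -49 mm, open end 25 mm across. About 80 g.
- oiler: Needle oiler bottle, 33 mm across, 100 mm high, standing loose beside the board; origin at the centre of its underside.
- tape_roll: Roll of black tape, 53 mm across, 18 mm high, lying loose beside the board; origin at the centre of its underside.
- track_rubber: Grey-green track cleaning block, 28 x 60 x 17 mm, lying loose on the other side of the board; origin at the centre of its underside.

How it is judged:
By the outcome, as a careful person would: the job done as asked, in the order asked, and still so for the second after the job is handed in, with the robot touching nothing.
It also fails if it takes over 66 s, if anything falls off the work surface, if the arm or the gripper's body presses on something with over 40 N, if the wrist force passes 120 N, or if a joint passes its speed limit or range.

ROBOT

A 7-joint arm with a two-finger parallel gripper is mounted at the origin on a cart in front of the work surface, level with it; the furniture and walls round the work are solid. World frame = base frame: x ahead of the robot, y to its left, z up, the work surface at z = 0. Lengths are in m, angles in rad, forces in N, time in s.
With the tool pointing down it reaches from about 0.425 to 0.925 m from the base axis. Payload 6.8 kg.
Tool frame: the origin (TCP) lies at the very end of the fingers, on their centre line; the grasp point (between the pads) lies 19 mm behind it; z points along the fingers, y is the line along which they close (so a half turn about z gives the same grasp; the last joint's range is limited). The gripper opens to 85 mm and grips with 20 to 120 N. Pads are 22 mm wide; open, the fingers measure 114 mm over their backs; the gripper's body (76 mm by 85 mm) begins 54 mm behind the grasp point. The pads swing forward as they close: fully open they stand 13 mm farther back than shut.
Start: joints at [1.19, 0.477, 0.022, 1.555, -0.011, 1.109, -0.083], TCP at [0.182, -0.65, 0.231] pointing down, gripper open.
Joint ranges: [-2.96, 2.96], [-0.34, 2.1], [-1.41, 1.46], [0.24, 2.44], [-1.37, 4.51], [0.17, 1.92], [-2.96, 2.96]. Speed limits (rad/s): [2.39, 2.39, 3.14, 3.14, 3.14, 3.14, 3.14].

INTERFACE

Orientations are given as a rotation vector (axis times angle).
In Python, from bench import r gives the robot as it stands.
- The arm moves only by the shell command python3 -m jog 'ROWS' [FORCE]. ROWS is JSON, a list of rows, each an object of numbers: "fingers": the finger opening in m, from 0 to 0.0854; "x", "y", "z": the shift along the tool's x, y, z in m; "rx", "ry", "rz": the turn, a rotation vector about the tool's x, y, z in degrees. In form: [{"fingers": .., "x": .., "y": .., "z": .., "rx": .., "ry": .., "rz": ..}, ...]. A call has 1 to 8 rows; each row shifts and turns the commanded pose from where the row before left it, along the tool's axes as they then stand; what a row does not reach is not made up. A row lasts 1/8 s, in which the tool goes at most 62.5 mm and 10.7 degrees, less where a joint would pass 70% of its speed; a pose out of reach is approached as far as the arm can. A call is refused whole if a number of a shift passes 0.0625 or a number of a turn 10.7, either way. A call with a gripper value outside its range is refused whole. The fingers move at their own pace and stop on an object; FORCE is the grip in N (left out, the last holds). Time passes only in rows, so rows that do not move let the fingers close. It gives the time, the measured TCP pose, the force, the opening and the grip force at its end, in the units of the state.
- r.get_obs(): the state, without advancing time (a new reading comes with each control period).
- r.grab_frame(name): name is "side" or "top"; returns (picture, depth): 480x640x3 uint8, red, green, blue; 480x640 float32, m along the optical axis (not along the pixel's ray), 0 where there is no reading.
- r.get_calibration(name): a dict with "mtx" (3x3 intrinsics, pixels), "extrinsics" (4x4, takes a point from camera to world coordinates). Camera axes: x right, y down, z forward; pixel columns grow to the right and rows downward; lengths in m; the calibration is good to about 2 mm. A picture is of the moment at which its call begins. get_calibration takes no time and is no camera call.
- r.hand_in(): hands the job in; it is judged then, once.
Trained networks look in the newest picture that a camera, given by its name, has taken for a name from the list of things; names that differ only in an ending like _2 or _b are one class to them, and where a whole thing is asked for, a point or a joint stands for the part that bears it (a point fixed in the world has none). Each returns a list of dicts, best first, with "score" (0 to 1); they miss things now and then, are a little off and sometimes report something else, mostly with a low value. They report only what shows in the picture. A call takes as long as a camera call.
- r.search_frame(target, camera): "xyz" ([x, y, z] in m, in world coordinates, good to about 4 mm: the middle of the surface that is visible of it).
- r.landmark_of(target, camera): "xyz" ([x, y, z] in m, in world coordinates, good to about 4 mm: a listed point, or the origin of a listed thing).
The state is a dict: "clock": time; "joints": joint angles; "qvel": joint speeds; "tau": joint torques, N m; "tcp_pos": TCP position; "orientation": TCP orientation; "contact_force": force on the tool from outside, world axes, zero at the start; "moment": the same for the moment, N m; "grip_width": finger opening in m; "gripper_force": force on a finger pad.
Only numpy, scipy, OpenCV 4.12 (cv2) and the standard library are available. Lean on these libraries where they do the work, as an engineer would, in place of code of your own. Each camera call takes 0.05 s, during which the arm holds its last target. There are 200 camera calls.

## Working session

There is one attempt and no reset: what is moved stays moved. The work goes in short steps, Python scripts to look and compute and a shell command to move; the robot and the scene stay as the last step left them, time stands still between calls to the robot, and variables do not carry over. Pictures are saved under pics/ and viewed, at most 10 in all, crops included, and the job is handed in when it is done.

```bash
ls; mkdir -p pics; python3 - <<'E'
from bench import r
import cv2,numpy as np
o=r.get_obs()
print({k:np.round(v,3).tolist() for k,v in o.items()})
for c in("side","top"):
    im,d=r.grab_frame(c); cv2.imwrite(f"pics/{c}0.png",im[:,:,::-1])
    k=r.get_calibration(c); print(c,np.round(k["mtx"],1).tolist(),np.round(k["extrinsics"],3).tolist())
    for t in["panel","breaker_a","handle_a","handle_a_tip","siding","spanner","oiler","tape_roll","track_rubber"]:
        for f in("landmark_of","search_frame"):
            if f=="search_frame" and t not in("spanner",): continue
            try: print(c,t,f,[(np.round(q["xyz"],3).tolist(),round(q["score"],2)) for q in getattr(r,f)(t,c)[:4]])
            except Exception as e: print(t,f,e)
print(r.get_obs()["clock"])
E
```

```text
pics
{'clock': 0.0, 'joints': [1.19, 0.478, 0.022, 1.556, -0.012, 1.109, -0.083], 'qvel': [-0.001, 0.001, -0.001, 0.001, 0.0, -0.001, -0.001], 'tau': [0.001, -59.645, 1.608, -28.12, 0.012, 0.009, -0.0], 'tcp_pos': [0.182, -0.649, 0.23], 'orientation': [-3.111, -0.427, 0.001], 'contact_force': [0.057, -0.876, 0.088], 'moment': [-0.04, 0.013, 0.015], 'gripper_force': 0.0, 'grip_width': 0.085}
side [[502.1, 0.0, 312.6], [0.0, 502.1, 244.7], [0.0, 0.0, 1.0]] [[-1.0, 0.006, 0.018, 0.511], [-0.013, 0.44, -0.898, 0.888], [-0.013, -0.898, -0.44, 0.543], [0.0, 0.0, 0.0, 1.0]]
side panel landmark_of [([0.529, -0.101, 0.002], 0.66)]
side breaker_a landmark_of [([0.531, -0.044, 0.012], 0.89), ([0.488, 0.31, 0.019], 0.55)]
handle_a landmark_of it knows: breaker, handle_a_tip, oiler, panel, siding, spanner, tape_roll, track_rubber
side handle_a_tip landmark_of [([0.528, -0.048, 0.127], 0.76)]
side siding landmark_of [([0.528, 0.312, 0.003], 0.58)]
side spanner landmark_of [([0.488, 0.313, 0.02], 0.58)]
side spanner search_frame [([0.49, 0.348, 0.026], 0.69)]
side oiler landmark_of []
side tape_rol
[... 340 characters left out ...]
[0.531, -0.164, 0.012], 0.89), ([0.531, -0.104, 0.012], 0.82), ([0.533, -0.05, 0.017], 0.63)]
handle_a landmark_of it knows: breaker, handle_a_tip, oiler, panel, siding, spanner, tape_roll, track_rubber
top handle_a_tip landmark_of [([0.528, -0.046, 0.126], 0.57), ([0.488, -0.244, -0.0], 0.33)]
top siding landmark_of [([0.53, 0.311, 0.003], 0.81)]
top spanner landmark_of [([0.488, 0.313, 0.019], 0.63)]
top spanner search_frame [([0.488, 0.329, 0.03], 0.58), ([0.525, -0.045, 0.068], 0.3)]
top oiler landmark_of [([0.485, -0.241, 0.0], 0.87), ([0.549, 0.027, 0.002], 0.34)]
top tape_roll landmark_of [([0.542, -0.249, 0.002], 0.58)]
top track_rubber landmark_of [([0.551, 0.028, 0.002], 0.72)]
1.0
```

View pics/side0.png

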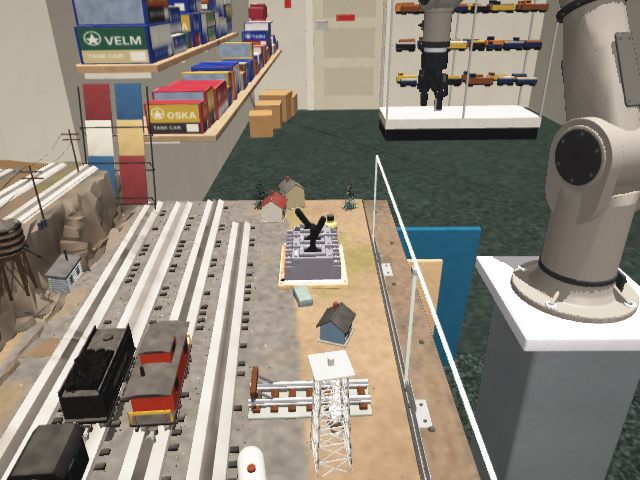

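View pics/top0.png

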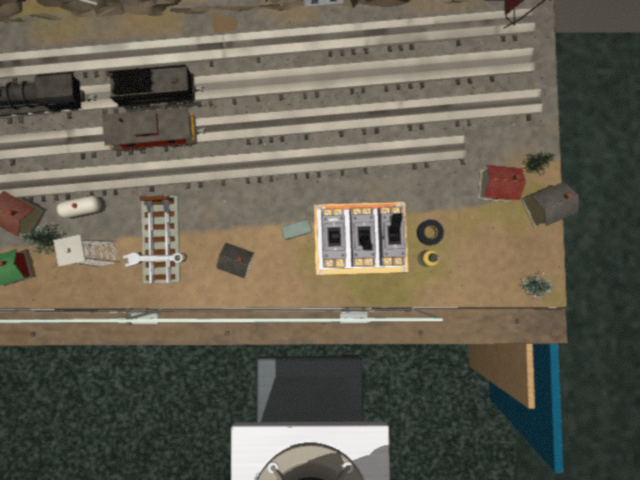

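The side picture shows the screen, the lattice tower beside the siding at about (335,420), and the upright handle nearest at (313,235). The top picture shows the spanner along y at (130–180,260) and a house at (235,260). The breakers left to right are upright, off and on, at columns 335, 365 and 395.

```bash
cat > h.py <<'E'
from bench import r
import numpy as np
def cloud(c):
    im,d=r.grab_frame(c);k=r.get_calibration(c);K=np.array(k["mtx"]);T=np.array(k["extrinsics"])
    v,u=np.nonzero(d>0);z=d[v,u]
    P=np.stack([(u-K[0,2])/K[0,0]*z,(v-K[1,2])/K[1,1]*z,z],1)@T[:3,:3].T+T[:3,3]
    return P,im[v,u],u,v
E
python3 - <<'E'
from h import *
A,ci,_,_=cloud("top");B,_,_,_=cloud("side");P=np.vstack([A,B])
xs=np.arange(.70,.38,-.03);ys=np.arange(.56,-.30,-.03)
print("max z mm; cols y=",np.round(ys*100).astype(int).tolist())
for x in xs:
    print(f"{x:.2f}",[int(1000*np.percentile(q,97)) if len(q:=P[(abs(P[:,0]-x)<.015)&(abs(P[:,1]-y)<.015),2])>3 else -1 for y in ys])
m=(abs(A[:,0]-.49)<.05)&(abs(A[:,1]-.32)<.09)&(A[:,2]<.05)&(ci.min(1)>150)&(A[:,2]>.015)
Q=A[m]; 
for y in np.arange(.24,.40,.01):
    q=Q[abs(Q[:,1]-y)<.005]
    if len(q): print(round(y,3),len(q),np.round([q[:,0].min(),np.median(q[:,0]),q[:,0].max(),np.median(q[:,2])],4))
# tripped handle: dark points above .09
d=A[(abs(A[:,0]-.53)<.05)&(abs(A[:,1]+.048)<.025)&(A[:,2]>.09)];print("handle",len(d),np.round([d.min(0),d.max(0),d.mean(0)],4))
d=B[(abs(B[:,0]-.53)<.05)&(abs(B[:,1]+.048)<.025)&(B[:,2]>.09)];print("handle side",len(d),np.round([d.min(0),d.max(0),d.mean(0)],4))
E
```

```text
max z mm; cols y= [56, 53, 50, 47, 44, 41, 38, 35, 32, 29, 26, 23, 20, 17, 14, 11, 8, 5, 2, -1, -4, -7, -10, -13, -16, -19, -22, -25, -28]
0.70 [21, 19, 18, 17, 8, 59, 89, 88, 87, 22, 22, 22, 23, 23, 23, 23, 23, 23, 23, 23, 23, 23, 23, 23, 23, 23, 23, 23, 23]
0.67 [22, 23, 23, 23, 22, 22, 22, 22, 22, 22, 22, 23, 22, 22, 22, 22, 22, 22, 23, 22, 20, 19, 18, 17, 14, 4, 5, 4, 3]
0.64 [23, 22, 21, 21, 21, 21, 21, 22, 20, 19, 18, 17, 15, 7, 5, 5, 4, 4, 4, 3, 3, 4, 4, 3, 3, 4, 4, 4, 4]
0.61 [42, 11, 43, 47, 43, 5, 3, 43, 45, 45, 4, 3, 3, 4, 3, 3, 4, 4, 4, 14, 21, 21, 22, 22, 22, 24, 4, 4, 4]
0.58 [59, 4, 43, 46, 41, 3, 3, 12, 25, 25, 5, 4, 4, 4, 4, 4, 3, 4, 17, 59, 70, 69, 70, 69, 118, 68, 4, 18, 4]
0.55 [62, 65, 6, 4, 4, 3, 3, 11, 21, 21, 5, 4, 4, 4, 4, 4, 4, 19, 20, 66, 78, 77, 78, 77, 119, 77, 21, 21, 20]
0.52 [77, 86, -1, 4, 159, 159, 4, 11, 21, 21, 7, 4, 4, 44, 39, 4, 3, 17, 5, 62, 128, 77, 123, 77, 81, 77, 19, 20, 17]
0.49 [5, 8, 3, 4, 159, 164, 157, 29, 28, 28, 29, 4, 40, 53, 62, 50, 4, 4, 3, 57, 74, 72, 121, 70, 70, 69, 70, 93, 4]
0.46 [45, 4, 4, 4, 9, 4, 4, 9, 21, 21, 6, 4, 5, 42, 
[... 280 characters left out ...]
, 229, 213, 3, 4]
0.26 25 [0.4839 0.4919 0.5001 0.0283]
0.27 26 [0.4819 0.491  0.5001 0.0277]
0.28 24 [0.486  0.49   0.4962 0.0262]
0.29 113 [0.4416 0.49   0.5396 0.021 ]
0.3 26 [0.486  0.4901 0.5355 0.0262]
0.31 25 [0.4861 0.4901 0.4943 0.0259]
0.32 78 [0.4416 0.4861 0.5311 0.0217]
0.33 73 [0.4477 0.4943 0.5397 0.0218]
0.34 23 [0.4861 0.4902 0.4943 0.0269]
0.35 51 [0.4782 0.4902 0.5003 0.0268]
0.36 60 [0.4762 0.4883 0.5005 0.0264]
0.37 31 [0.4742 0.4923 0.4984 0.0266]
0.38 2 [0.4904 0.4924 0.4944 0.024 ]
handle 66 [[ 0.5213 -0.0547  0.1075]
 [ 0.532  -0.0383  0.131 ]
 [ 0.5265 -0.0465  0.1258]]
handle side 118 [[ 0.5236 -0.0528  0.0901]
 [ 0.5343 -0.033   0.1292]
 [ 0.5289 -0.0401  0.1115]]
```

```bash
python3 -m jog '[{"z":-0.04},{"z":-0.04},{"z":-0.04},{"x":0.06,"y":0.01},{"x":0.06},{"x":0.06}]'
```

```text
validation failed for argument at $[0]...
```

```bash
python3 -m jog '[{"fingers":0.085,"x":0,"y":0,"z":-0.05,"rx":0,"ry":0,"rz":-10.6},{"fingers":0.085,"x":0,"y":0,"z":-0.05,"rx":0,"ry":0,"rz":-10.6}]'; python3 - <<'E'
from h import *
import cv2
A,_,u,v=cloud("top");B,_,_,_=cloud("side")
for n,P in(("top",A),("side",B)):
    for lo,hi in((.05,.1),(.1,.14),(.14,.18)):
        q=P[(abs(P[:,0]-.5)<.08)&(P[:,1]>.33)&(P[:,1]<.5)&(P[:,2]>lo)&(P[:,2]<hi)]
        if len(q):print(n,lo,len(q),np.round([np.percentile(q,2,0),np.percentile(q,98,0)],3).tolist())
E
```

```text
clock: 1.35
tcp_pos: [0.1818, -0.6497, 0.3321]
orientation: [-2.976, -1.001, 0.0]
contact_force: [0.6, -0.9, -0.0]
grip_width: 0.0849
gripper_force: 0.0
top 0.05 226 [[0.478, 0.396, 0.05], [0.524, 0.442, 0.098]]
top 0.1 134 [[0.479, 0.398, 0.101], [0.522, 0.432, 0.138]]
top 0.14 745 [[0.477, 0.396, 0.155], [0.524, 0.444, 0.165]]
side 0.05 777 [[0.477, 0.398, 0.05], [0.524, 0.445, 0.098]]
side 0.1 572 [[0.479, 0.4, 0.101], [0.522, 0.442, 0.139]]
side 0.14 1188 [[0.477, 0.397, 0.145], [0.525, 0.446, 0.167]]
```

```bash
python3 -m jog '[{"fingers":0.085,"x":0,"y":0,"z":0,"rx":0,"ry":0,"rz":-10.6},{"fingers":0.085,"x":0,"y":0,"z":0,"rx":0,"ry":0,"rz":-10.6},{"fingers":0.085,"x":0,"y":0,"z":0,"rx":0,"ry":0,"rz":-10.6},{"fingers":0.085,"x":0,"y":0,"z":0,"rx":0,"ry":0,"rz":-10.6},{"fingers":0.085,"x":0,"y":0,"z":0,"rx":0,"ry":0,"rz":-10.4},{"fingers":0.085,"x":0.03,"y":0.06,"z":0,"rx":0,"ry":0,"rz":0},{"fingers":0.085,"x":0.03,"y":0.06,"z":0,"rx":0,"ry":0,"rz":0},{"fingers":0.085,"x":0.03,"y":0.06,"z":0,"rx":0,"ry":0,"rz":0}]'; python3 -c "
from h import *
o=r.get_obs();print(np.round(o['joints'],2),np.round(o['tcp_pos'],3),np.round(o['orientation'],3))"
```

```text
clock: 2.45
tcp_pos: [0.3514, -0.5664, 0.3311]
orientation: [2.23, 2.212, 0.0]
contact_force: [-0.1, -0.1, 0.3]
grip_width: 0.085
gripper_force: 0.0
[ 1.12  0.41 -0.28  1.44  0.11  1.31  0.82] [ 0.351 -0.566  0.331] [2.23  2.212 0.   ]
```

```bash
python3 -m jog '[{"fingers":0.085,"x":0.06,"y":0.06,"z":0,"rx":0,"ry":0,"rz":0},{"fingers":0.085,"x":0.06,"y":0.06,"z":0,"rx":0,"ry":0,"rz":0},{"fingers":0.085,"x":0.0625,"y":0,"z":0,"rx":0,"ry":0,"rz":0},{"fingers":0.085,"x":0.0625,"y":0,"z":0,"rx":0,"ry":0,"rz":0},{"fingers":0.085,"x":0.0625,"y":0,"z":0,"rx":0,"ry":0,"rz":0},{"fingers":0.085,"x":0.0625,"y":0,"z":0,"rx":0,"ry":0,"rz":0},{"fingers":0.085,"x":0.0625,"y":0,"z":0,"rx":0,"ry":0,"rz":0},{"fingers":0.085,"x":0.0625,"y":0,"z":0,"rx":0,"ry":0,"rz":0}]'; python3 -m jog '[{"fingers":0.085,"x":0.0625,"y":0,"z":0,"rx":0,"ry":0,"rz":0},{"fingers":0.085,"x":0.0625,"y":0,"z":0,"rx":0,"ry":0,"rz":0},{"fingers":0.085,"x":0.0625,"y":0,"z":0,"rx":0,"ry":0,"rz":0},{"fingers":0.085,"x":0.0625,"y":0,"z":0,"rx":0,"ry":0,"rz":0},{"fingers":0.06,"x":0.0625,"y":0,"z":0,"rx":0,"ry":0,"rz":0},{"fingers":0.04,"x":0.05,"y":0,"z":0,"rx":0,"ry":0,"rz":0.5},{"fingers":0.04,"x":0,"y":0,"z":0,"rx":0,"ry":0,"rz":0}]'; python3 -c "
from h import *
o=r.get_obs();print(np.round(o['joints'],2),np.round(o['tcp_pos'],3),np.round(o['orientation'],3))"
```

```text
clock: 3.45
tcp_pos: [0.4411, -0.1025, 0.3313]
orientation: [2.229, 2.212, 0.0]
contact_force: [0.6, -0.5, 0.8]
grip_width: 0.0851
gripper_force: 0.0
clock: 4.32
tcp_pos: [0.4423, 0.2624, 0.3312]
orientation: [-2.229, -2.21, -0.002]
contact_force: [-0.6, -0.8, -0.5]
grip_width: 0.0402
gripper_force: 0.0
[ 0.12  0.23 -0.9   1.76  0.18  1.24 -0.83] [0.442 0.262 0.331] [-2.229e+00 -2.210e+00 -2.000e-03]
```

```bash
python3 -m jog '[{"fingers":0.04,"x":0.049,"y":0.048,"z":0,"rx":0,"ry":0,"rz":-0.5},{"fingers":0.04,"x":0,"y":0,"z":0.06,"rx":0,"ry":0,"rz":0},{"fingers":0.04,"x":0,"y":0,"z":0.06,"rx":0,"ry":0,"rz":0},{"fingers":0.04,"x":0,"y":0,"z":0.06,"rx":0,"ry":0,"rz":0},{"fingers":0.04,"x":0,"y":0,"z":0.06,"rx":0,"ry":0,"rz":0},{"fingers":0.04,"x":0,"y":0,"z":0.03,"rx":0,"ry":0,"rz":0},{"fingers":0.04,"x":0,"y":0,"z":0,"rx":0,"ry":0,"rz":0}]'; python3 -c "
from h import *
import cv2
o=r.get_obs();print(np.round(o['joints'],2),np.round(o['tcp_pos'],3),np.round(o['orientation'],3))
a=r.grab_frame('side')[0];b=r.grab_frame('top')[0]
a=cv2.resize(a[300:480,180:460],(560,360));b=cv2.resize(b[180:330,60:300],(560,350))
cv2.imwrite('pics/c1.png',np.vstack([a,b])[:600,:,::-1] if 0 else cv2.resize(np.vstack([a,b]),(470,596))[:,:,::-1])"
```

```text
clock: 5.2
tcp_pos: [0.4872, 0.2995, 0.059]
orientation: [-2.23, -2.212, 0.008]
contact_force: [-0.6, -0.4, 1.1]
grip_width: 0.04
gripper_force: 0.0
[-0.12  0.64 -0.72  1.9   0.56  0.82 -1.15] [0.487 0.299 0.059] [-2.23  -2.212  0.008]
```

View pics/c1.png

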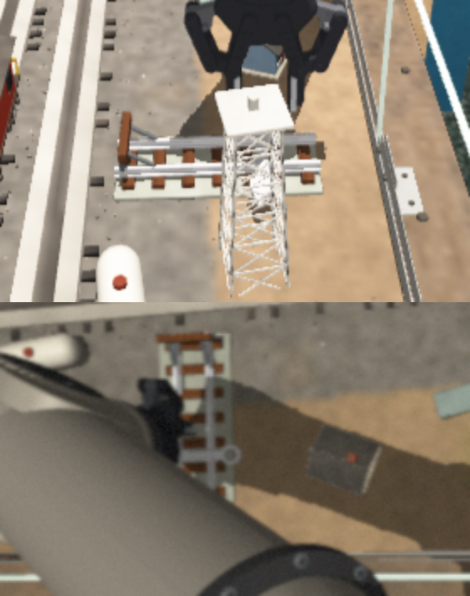

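The picture shows the gripper above the siding behind the tower with the hand clear. The TCP needs +11 mm in y and +3 mm in x.

```bash
python3 -m jog '[{"fingers":0.04,"x":0.011,"y":0.003,"z":0.015,"rx":0,"ry":0,"rz":0},{"fingers":0.04,"x":0,"y":0,"z":0.015,"rx":0,"ry":0,"rz":0},{"fingers":0.03,"x":0,"y":0,"z":0.006,"rx":0,"ry":0,"rz":0},{"fingers":0.03,"x":0,"y":0,"z":0.0,"rx":0,"ry":0,"rz":0}]' 50; python3 -c "
from h import *
o=r.get_obs();print(np.round(o['joints'],2),np.round(o['tcp_pos'],4),np.round(o['orientation'],3))"
```

```text
clock: 5.8
tcp_pos: [0.4909, 0.3126, 0.0246]
orientation: [-2.228, -2.214, 0.002]
contact_force: [-0.4, -0.3, 0.5]
grip_width: 0.0302
gripper_force: 0.0
[-0.17  0.7  -0.68  1.89  0.61  0.78 -1.19] [0.4909 0.3126 0.0246] [-2.228e+00 -2.214e+00  2.000e-03]
```

```bash
python3 -m jog '[{"fingers":0.02,"x":0,"y":0,"z":0.0045,"rx":0,"ry":0,"rz":0},{"fingers":0.0,"x":0,"y":0,"z":0,"rx":0,"ry":0,"rz":0},{"fingers":0.0,"x":0,"y":0,"z":0,"rx":0,"ry":0,"rz":0},{"fingers":0.0,"x":0,"y":0,"z":0,"rx":0,"ry":0,"rz":0}]' 50
```

```text
clock: 6.3
tcp_pos: [0.4914, 0.3129, 0.0209]
orientation: [2.229, 2.214, 0.0]
contact_force: [-0.8, -0.4, -0.6]
grip_width: 0.0091
gripper_force: 49.6
```

```bash
python3 -m jog '[{"fingers":0.0,"x":0,"y":0,"z":-0.02,"rx":0,"ry":0,"rz":0},{"fingers":0.0,"x":0,"y":0,"z":-0.03,"rx":0,"ry":0,"rz":0},{"fingers":0.0,"x":0,"y":0,"z":-0.03,"rx":0,"ry":0,"rz":0},{"fingers":0.0,"x":0,"y":0,"z":0,"rx":0,"ry":0,"rz":0}]'; python3 -c "
from h import *
import cv2
a=r.grab_frame('side')[0]
cv2.imwrite('pics/c2.png',cv2.resize(a[300:480,180:460],(700,450))[:,:,::-1])"
```

```text
clock: 6.8
tcp_pos: [0.4928, 0.3145, 0.1044]
orientation: [2.228, 2.213, 0.009]
contact_force: [-0.6, -0.0, -1.3]
grip_width: 0.0086
gripper_force: 49.6
```

View pics/c2.png

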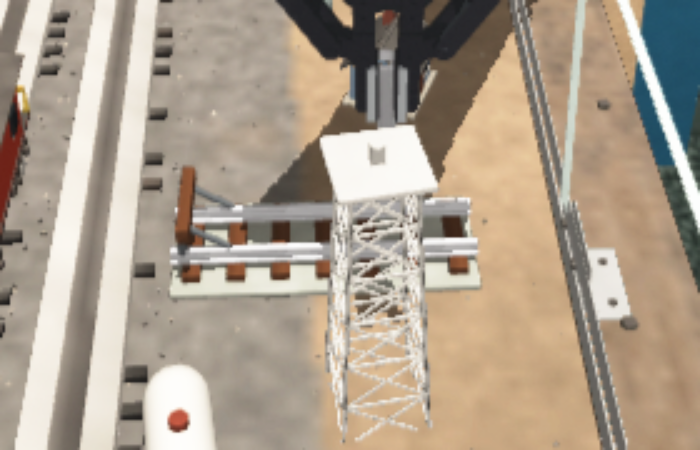

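The spanner hangs level in the fingertips behind the tower top, at about (385,110) in the crop. Next I carry it to the bare deck at about (0.58, 0.17).

```bash
python3 -m jog '[{"fingers":0.0,"x":0,"y":0.0,"z":-0.02,"rx":0,"ry":0,"rz":0},{"fingers":0.0,"x":-0.03,"y":0.03,"z":0,"rx":0,"ry":0,"rz":0},{"fingers":0.0,"x":-0.04,"y":0.03,"z":0,"rx":0,"ry":0,"rz":0},{"fingers":0.0,"x":-0.04,"y":0.028,"z":0,"rx":0,"ry":0,"rz":0},{"fingers":0.0,"x":-0.03,"y":0,"z":0.02,"rx":0,"ry":0,"rz":0},{"fingers":0.0,"x":0,"y":0,"z":0.04,"rx":0,"ry":0,"rz":0},{"fingers":0.0,"x":0,"y":0,"z":0.03,"rx":0,"ry":0,"rz":0},{"fingers":0.0,"x":0,"y":0,"z":0,"rx":0,"ry":0,"rz":0}]'; python3 -c "
from h import *
import cv2
o=r.get_obs();print(np.round(o['joints'],2),np.round(o['tcp_pos'],4))
a=r.grab_frame('side')[0]
cv2.imwrite('pics/c3.png',cv2.resize(a[220:400,180:460],(700,450))[:,:,::-1])"
```

```text
clock: 7.85
tcp_pos: [0.5767, 0.1716, 0.0291]
orientation: [-2.227, -2.213, 0.007]
contact_force: [-0.1, -0.0, -0.2]
grip_width: 0.0089
gripper_force: 49.6
[ 0.1   0.71 -0.67  1.84  0.6   0.81 -0.89] [0.5767 0.1716 0.0291]
```

View pics/c3.png

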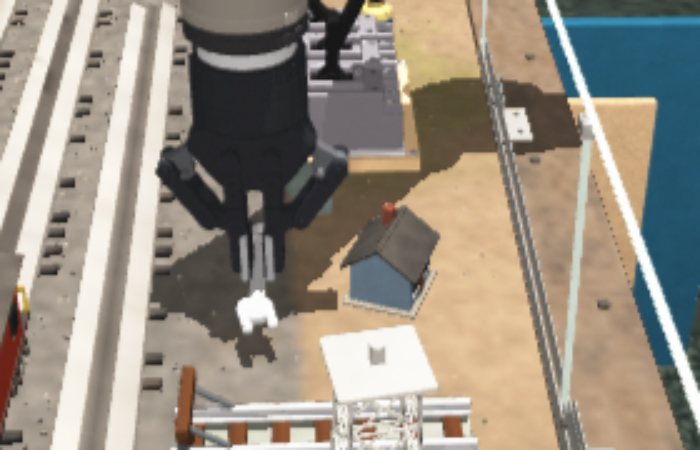

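The spanner is held level over bare deck, open end at (257,312) in the crop, clear of the house and siding. Lowering.

```bash
python3 -m jog '[{"fingers":0.0,"x":0,"y":0,"z":0.015,"rx":0,"ry":0,"rz":0},{"fingers":0.0,"x":0,"y":0,"z":0.007,"rx":0,"ry":0,"rz":0},{"fingers":0.0,"x":0,"y":0,"z":0.003,"rx":0,"ry":0,"rz":0},{"fingers":0.0,"x":0,"y":0,"z":0,"rx":0,"ry":0,"rz":0},{"fingers":0.0,"x":0,"y":0,"z":0,"rx":0,"ry":0,"rz":0}]'
```

```text
clock: 8.52
tcp_pos: [0.5786, 0.1726, 0.0061]
orientation: [2.228, 2.214, 0.001]
contact_force: [-0.2, 1.0, -0.6]
grip_width: 0.0089
gripper_force: 49.6
```

```bash
python3 -m jog '[{"fingers":0.0,"x":0,"y":0,"z":0.001,"rx":0,"ry":0,"rz":0},{"fingers":0.0,"x":0,"y":0,"z":0,"rx":0,"ry":0,"rz":0}]'
```

```text
clock: 8.78
tcp_pos: [0.5785, 0.1724, 0.0049]
orientation: [2.229, 2.214, 0.0]
contact_force: [0.1, 0.9, -1.0]
grip_width: 0.0089
gripper_force: 49.6
```

```bash
python3 -m jog '[{"fingers":0.0,"x":0,"y":0,"z":0.002,"rx":0,"ry":0,"rz":0},{"fingers":0.0,"x":0,"y":0,"z":0,"rx":0,"ry":0,"rz":0}]';  python3 -m jog '[{"fingers":0.0,"x":0,"y":0,"z":0.001,"rx":0,"ry":0,"rz":0},{"fingers":0.0,"x":0,"y":0,"z":0,"rx":0,"ry":0,"rz":0}]'
```

```text
clock: 9.02
tcp_pos: [0.5783, 0.1723, 0.0026]
orientation: [-2.229, -2.214, 0.0]
contact_force: [0.5, 0.7, -0.9]
grip_width: 0.0087
gripper_force: 49.6
clock: 9.28
tcp_pos: [0.5784, 0.1724, 0.0017]
orientation: [-2.228, -2.214, 0.0]
contact_force: [0.1, -0.4, -0.4]
grip_width: 0.0087
gripper_force: 49.6
```

```bash
python3 -m jog '[{"fingers":0.0,"x":0,"y":0,"z":0.001,"rx":0,"ry":0,"rz":0},{"fingers":0.02,"x":0,"y":0,"z":0,"rx":0,"ry":0,"rz":0},{"fingers":0.03,"x":0,"y":0,"z":0,"rx":0,"ry":0,"rz":0},{"fingers":0.03,"x":0,"y":0,"z":-0.01,"rx":0,"ry":0,"rz":0},{"fingers":0.03,"x":0,"y":0,"z":-0.06,"rx":0,"ry":0,"rz":0},{"fingers":0.03,"x":0,"y":0,"z":-0.06,"rx":0,"ry":0,"rz":0},{"fingers":0.0,"x":0,"y":0,"z":-0.06,"rx":0,"ry":0,"rz":0},{"fingers":0.0,"x":-0.05,"y":0,"z":-0.03,"rx":0,"ry":0,"rz":0}]'; python3 -m jog '[{"fingers":0.0,"x":-0.06,"y":0,"z":0,"rx":0,"ry":0,"rz":0},{"fingers":0.0,"x":-0.06,"y":0,"z":0,"rx":0,"ry":0,"rz":0},{"fingers":0.0,"x":-0.04,"y":-0.01,"z":0,"rx":0,"ry":0,"rz":0},{"fingers":0.0,"x":0,"y":0,"z":0,"rx":0,"ry":0,"rz":0}]'; python3 - <<'E'
from h import *
import cv2
o=r.get_obs();print(np.round(o['joints'],2),np.round(o['tcp_pos'],4))
a=r.grab_frame('side')[0]
for t in("spanner","handle_a_tip"):print([(np.round(q["xyz"],3).tolist(),round(q["score"],2)) for q in r.landmark_of(t,"side")])
cv2.imwrite('pics/c4.png',cv2.resize(a[200:400,180:460],(700,500))[:,:,::-1])
E
```

```text
clock: 10.28
tcp_pos: [0.5787, 0.1276, 0.226]
orientation: [2.219, 2.222, 0.012]
contact_force: [0.3, -1.2, -0.6]
grip_width: -0.0002
gripper_force: 0.0
clock: 10.78
tcp_pos: [0.5664, -0.0421, 0.221]
orientation: [2.235, 2.206, -0.003]
contact_force: [0.7, 1.0, 0.3]
grip_width: 0.0001
gripper_force: 0.0
[ 0.58  0.42 -0.8   1.79  0.34  1.08 -0.35] [ 0.5664 -0.0421  0.221 ]
[([0.579, 0.17, 0.0], 0.81)]
[([0.53, -0.046, 0.127], 0.47)]
```

View pics/c4.png

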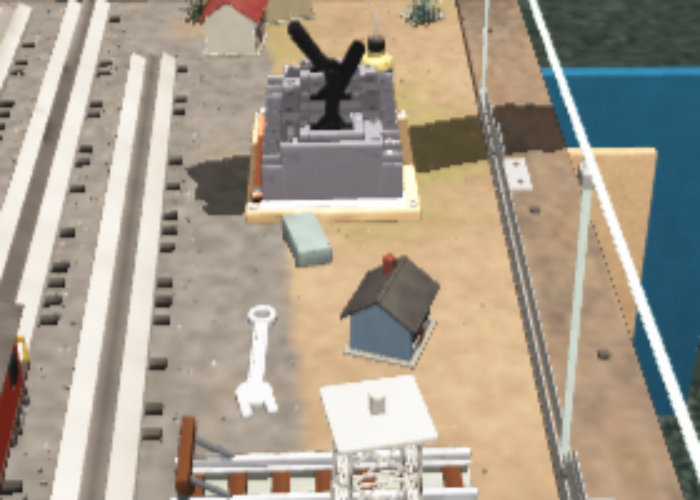

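The spanner lies flat at crop (258,360), on bare deck, clear of the siding. Next I lower the closed fingers on the +x side of the upright handle.

```bash
python3 -m jog '[{"fingers":0.0,"x":-0.004,"y":0.0,"z":0.04,"rx":0,"ry":0,"rz":0},{"fingers":0.0,"x":0,"y":0,"z":0.04,"rx":0,"ry":0,"rz":0},{"fingers":0.0,"x":0,"y":0.0,"z":0.03,"rx":0,"ry":0,"rz":0},{"fingers":0.0,"x":0,"y":0,"z":0.008,"rx":0,"ry":0,"rz":0},{"fingers":0.0,"x":0,"y":0,"z":0,"rx":0,"ry":0,"rz":0}]'; python3 -c "
from h import *
o=r.get_obs();print(np.round(o['joints'],2),np.round(o['tcp_pos'],4),np.round(o['contact_force'],2))"
```

```text
clock: 11.55
tcp_pos: [0.5674, -0.0402, 0.1033]
orientation: [-2.226, -2.216, -0.001]
contact_force: [0.6, -0.5, 0.4]
grip_width: 0.0003
gripper_force: 0.0
[ 0.51  0.56 -0.72  1.89  0.48  0.87 -0.45] [ 0.5674 -0.0402  0.1033] [ 0.62 -0.48  0.35]
```

```bash
python3 -m jog '[{"fingers":0.0,"x":-0.005,"y":-0.008,"z":0,"rx":0,"ry":0,"rz":0},{"fingers":0.0,"x":0,"y":-0.004,"z":0,"rx":0,"ry":0,"rz":0},{"fingers":0.0,"x":0,"y":0,"z":0,"rx":0,"ry":0,"rz":0}]'|sed -n 2,4p; for i in 1; do python3 -m jog '[{"fingers":0.0,"x":0,"y":-0.004,"z":0,"rx":0,"ry":0,"rz":0},{"fingers":0.0,"x":0,"y":0,"z":0,"rx":0,"ry":0,"rz":0}]'|sed -n 2,4p; done;  python3 -m jog '[{"fingers":0.0,"x":0,"y":-0.003,"z":0,"rx":0,"ry":0,"rz":0},{"fingers":0.0,"x":0,"y":0,"z":0,"rx":0,"ry":0,"rz":0}]'|sed -n 2,4p;
```

```text
tcp_pos: [0.5549, -0.0468, 0.1035]
orientation: [2.228, 2.213, 0.0]
contact_force: [0.3, -0.1, 1.2]
tcp_pos: [0.5507, -0.0464, 0.1029]
orientation: [2.228, 2.214, -0.0]
contact_force: [-0.6, 0.1, 0.1]
tcp_pos: [0.5478, -0.0463, 0.1027]
orientation: [-2.228, -2.214, 0.0]
contact_force: [-0.1, -0.2, 0.6]
```

```bash
python3 -m jog '[{"fingers":0.0,"x":0,"y":-0.002,"z":0,"rx":0,"ry":0,"rz":0},{"fingers":0.0,"x":0,"y":0,"z":0,"rx":0,"ry":0,"rz":0}]'|sed -n 2,4p; python3 -m jog '[{"fingers":0.0,"x":0,"y":-0.002,"z":0,"rx":0,"ry":0,"rz":0},{"fingers":0.0,"x":0,"y":0,"z":0,"rx":0,"ry":0,"rz":0}]'|sed -n 2,4p;  python3 -m jog '[{"fingers":0.0,"x":0,"y":-0.002,"z":0,"rx":0,"ry":0,"rz":0},{"fingers":0.0,"x":0,"y":0,"z":0,"rx":0,"ry":0,"rz":0}]'|sed -n 2,4p; python3 - <<'E'
from h import *
for c in("side",):
    r.grab_frame(c);print([(np.round(q["xyz"],3).tolist(),round(q["score"],2)) for q in r.landmark_of("handle_a_tip",c)])
E
```

```text
tcp_pos: [0.546, -0.0464, 0.1028]
orientation: [2.228, 2.214, 0.0]
contact_force: [0.3, 0.1, 1.1]
tcp_pos: [0.5439, -0.0464, 0.1028]
orientation: [2.229, 2.214, -0.0]
contact_force: [1.1, 0.4, -0.3]
tcp_pos: [0.5417, -0.0464, 0.1028]
orientation: [-2.229, -2.214, 0.0]
contact_force: [0.1, -1.3, 0.7]
[([0.522, -0.047, 0.125], 0.71)]
```

```bash
python3 -m jog '[{"fingers":0.0,"x":0,"y":-0.0015,"z":0,"rx":0,"ry":0,"rz":0},{"fingers":0.0,"x":0,"y":0,"z":0,"rx":0,"ry":0,"rz":0}]'|sed -n '2p;4p'; python3 -m jog '[{"fingers":0.0,"x":0,"y":-0.001,"z":0,"rx":0,"ry":0,"rz":0},{"fingers":0.0,"x":0,"y":0,"z":0,"rx":0,"ry":0,"rz":0}]'|sed -n '2p;4p';  python3 -m jog '[{"fingers":0.0,"x":0,"y":-0.001,"z":0,"rx":0,"ry":0,"rz":0},{"fingers":0.0,"x":0,"y":0,"z":0,"rx":0,"ry":0,"rz":0}]'|sed -n '2p;4p'; 
```

```text
tcp_pos: [0.5403, -0.0463, 0.1028]
contact_force: [0.4, -1.4, -0.4]
tcp_pos: [0.5394, -0.0464, 0.1028]
contact_force: [0.3, -0.5, -0.2]
tcp_pos: [0.5384, -0.0464, 0.1028]
contact_force: [0.1, 0.4, -0.4]
```

```bash
for k in 1; do python3 -m jog '[{"fingers":0.0,"x":0,"y":-0.001,"z":0,"rx":0,"ry":0,"rz":0},{"fingers":0.0,"x":0,"y":0,"z":0,"rx":0,"ry":0,"rz":0}]'|sed -n '2p;4p'; done; python3 -m jog '[{"fingers":0.0,"x":0,"y":-0.001,"z":0,"rx":0,"ry":0,"rz":0},{"fingers":0.0,"x":0,"y":0,"z":0,"rx":0,"ry":0,"rz":0}]'|sed -n '2p;4p';  python3 -m jog '[{"fingers":0.0,"x":0,"y":-0.001,"z":0,"rx":0,"ry":0,"rz":0},{"fingers":0.0,"x":0,"y":0,"z":0,"rx":0,"ry":0,"rz":0}]'|sed -n '2p;4p'; 
```

```text
tcp_pos: [0.5374, -0.0464, 0.1028]
contact_force: [0.3, 1.0, -0.0]
tcp_pos: [0.5364, -0.0463, 0.1028]
contact_force: [-1.0, -0.5, -0.2]
tcp_pos: [0.5354, -0.0464, 0.1028]
contact_force: [-0.6, -0.2, -1.1]
```

```bash
python3 -m jog '[{"fingers":0.0,"x":0,"y":-0.001,"z":0,"rx":0,"ry":0,"rz":0},{"fingers":0.0,"x":0,"y":0,"z":0,"rx":0,"ry":0,"rz":0}]'|sed -n '2p;4p'; python3 -m jog '[{"fingers":0.0,"x":0,"y":-0.001,"z":0,"rx":0,"ry":0,"rz":0},{"fingers":0.0,"x":0,"y":0,"z":0,"rx":0,"ry":0,"rz":0}]'|sed -n '2p;4p';  python3 -m jog '[{"fingers":0.0,"x":0,"y":-0.001,"z":0,"rx":0,"ry":0,"rz":0},{"fingers":0.0,"x":0,"y":0,"z":0,"rx":0,"ry":0,"rz":0}]'|sed -n '2p;4p'; python3 - <<'E'
from h import *
import cv2
a,_=r.grab_frame("side");print([(np.round(q["xyz"],3).tolist(),round(q["score"],2)) for q in r.landmark_of("handle_a_tip","side")])
cv2.imwrite('pics/c5.png',cv2.resize(a[170:300,250:380],(600,600),interpolation=cv2.INTER_CUBIC)[:,:,::-1])
E
```

```text
tcp_pos: [0.5344, -0.0463, 0.1028]
contact_force: [0.0, -0.9, 0.8]
tcp_pos: [0.5334, -0.0463, 0.1028]
contact_force: [1.0, -0.3, 0.2]
tcp_pos: [0.5324, -0.0463, 0.1028]
contact_force: [0.5, 0.3, -0.4]
[([0.512, -0.048, 0.122], 0.49)]
```

View pics/c5.png

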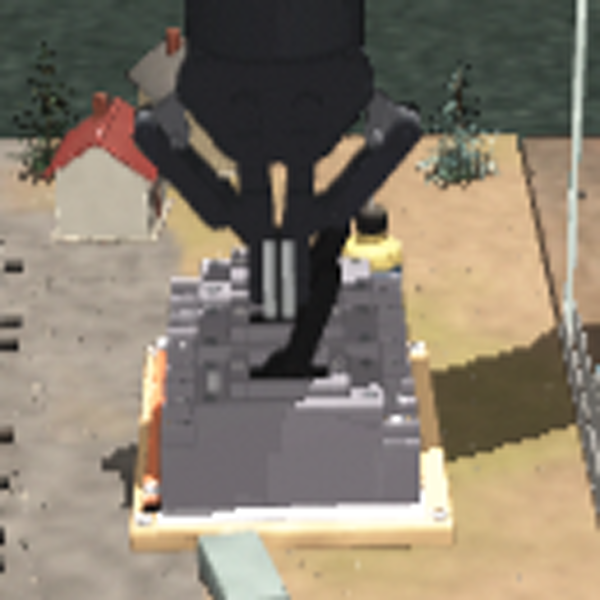

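The handle, tip at about (330,235) in the crop, leans to off and follows the fingertip with little force. I keep feeling forward.

```bash
python3 -m jog '[{"fingers":0.0,"x":0,"y":-0.001,"z":0,"rx":0,"ry":0,"rz":0},{"fingers":0.0,"x":0,"y":0,"z":0,"rx":0,"ry":0,"rz":0}]'|sed -n '2p;4p'; python3 -m jog '[{"fingers":0.0,"x":0,"y":-0.001,"z":0,"rx":0,"ry":0,"rz":0},{"fingers":0.0,"x":0,"y":0,"z":0,"rx":0,"ry":0,"rz":0}]'|sed -n '2p;4p'
```

```text
tcp_pos: [0.5317, -0.0463, 0.1029]
contact_force: [1.5, 0.3, -0.4]
tcp_pos: [0.5311, -0.0463, 0.103]
contact_force: [3.4, -0.2, -1.2]
```

```bash
python3 -m jog '[{"fingers":0.0,"x":0,"y":-0.0006,"z":0,"rx":0,"ry":0,"rz":0},{"fingers":0.0,"x":0,"y":0,"z":0,"rx":0,"ry":0,"rz":0}]'|sed -n '2p;4p'; python3 -m jog '[{"fingers":0.0,"x":0,"y":-0.0006,"z":0,"rx":0,"ry":0,"rz":0},{"fingers":0.0,"x":0,"y":0,"z":0,"rx":0,"ry":0,"rz":0}]'|sed -n '2p;4p'
```

```text
tcp_pos: [0.5306, -0.0462, 0.1031]
contact_force: [3.9, 0.5, -2.0]
tcp_pos: [0.5301, -0.0462, 0.1031]
contact_force: [5.4, -0.8, -1.8]
```

```bash
python3 -m jog '[{"fingers":0.0,"x":0,"y":-0.0004,"z":0,"rx":0,"ry":0,"rz":0},{"fingers":0.0,"x":0,"y":0,"z":0,"rx":0,"ry":0,"rz":0}]'|sed -n '2p;4p'
```

```text
tcp_pos: [0.5298, -0.0462, 0.1031]
contact_force: [4.9, -0.5, -2.5]
```

```bash
python3 -m jog '[{"fingers":0.0,"x":0,"y":-0.0004,"z":0,"rx":0,"ry":0,"rz":0},{"fingers":0.0,"x":0,"y":0,"z":0,"rx":0,"ry":0,"rz":0}]'|sed -n '2p;4p'
```

```text
tcp_pos: [0.5294, -0.0463, 0.1031]
contact_force: [5.5, -0.6, -1.3]
```

```bash
python3 -m jog '[{"fingers":0.0,"x":0,"y":-0.0005,"z":0,"rx":0,"ry":0,"rz":0},{"fingers":0.0,"x":0,"y":0,"z":0,"rx":0,"ry":0,"rz":0}]'|sed -n '2p;4p'
```

```text
tcp_pos: [0.5289, -0.0463, 0.1031]
contact_force: [5.3, 0.3, -1.8]
```

```bash
python3 -m jog '[{"fingers":0.0,"x":0,"y":-0.0004,"z":0,"rx":0,"ry":0,"rz":0},{"fingers":0.0,"x":0,"y":0,"z":0,"rx":0,"ry":0,"rz":0}]'|sed -n '2p;4p'
```

```text
tcp_pos: [0.5284, -0.0462, 0.1031]
contact_force: [4.6, -1.1, -1.3]
```

```bash
python3 -m jog '[{"fingers":0.0,"x":0,"y":-0.0004,"z":0,"rx":0,"ry":0,"rz":0},{"fingers":0.0,"x":0,"y":0,"z":0,"rx":0,"ry":0,"rz":0}]'|sed -n '2p;4p'
```

```text
tcp_pos: [0.5273, -0.0462, 0.1029]
contact_force: [5.1, 0.7, -0.8]
```

```bash
python3 -m jog '[{"fingers":0.0,"x":0,"y":-0.0004,"z":0,"rx":0,"ry":0,"rz":0},{"fingers":0.0,"x":0,"y":0,"z":0,"rx":0,"ry":0,"rz":0}]'|sed -n '2p;4p'
```

```text
tcp_pos: [0.5262, -0.0463, 0.1026]
contact_force: [2.2, 0.6, -0.3]
```

That is the click: the force dipped to 2.2 N. On to the solid stop.

```bash
python3 -m jog '[{"fingers":0.0,"x":0,"y":-0.0004,"z":0,"rx":0,"ry":0,"rz":0},{"fingers":0.0,"x":0,"y":0,"z":0,"rx":0,"ry":0,"rz":0}]'|sed -n '2p;4p'
```

```text
tcp_pos: [0.5259, -0.0463, 0.1026]
contact_force: [1.3, 0.8, -1.0]
```

```bash
python3 -m jog '[{"fingers":0.0,"x":0,"y":-0.0004,"z":0,"rx":0,"ry":0,"rz":0},{"fingers":0.0,"x":0,"y":0,"z":0,"rx":0,"ry":0,"rz":0}]'|sed -n '2p;4p'
```

```text
tcp_pos: [0.5258, -0.0463, 0.1028]
contact_force: [1.8, 0.7, -0.4]
```

```bash
python3 -m jog '[{"fingers":0.0,"x":0,"y":-0.0003,"z":0,"rx":0,"ry":0,"rz":0},{"fingers":0.0,"x":0,"y":0,"z":0,"rx":0,"ry":0,"rz":0}]'|sed -n '2p;4p'
```

```text
tcp_pos: [0.5258, -0.0463, 0.1028]
contact_force: [2.3, -0.7, -0.1]
```

```bash
python3 -m jog '[{"fingers":0.0,"x":0,"y":-0.0004,"z":0,"rx":0,"ry":0,"rz":0},{"fingers":0.0,"x":0,"y":0,"z":0,"rx":0,"ry":0,"rz":0}]'|sed -n '2p;4p'; python3 -m jog '[{"fingers":0.0,"x":0,"y":-0.0003,"z":0,"rx":0,"ry":0,"rz":0},{"fingers":0.0,"x":0,"y":0,"z":0,"rx":0,"ry":0,"rz":0}]'|sed -n '2p;4p'
```

```text
tcp_pos: [0.5255, -0.0462, 0.1029]
contact_force: [3.0, -0.2, -0.4]
tcp_pos: [0.5253, -0.0462, 0.1029]
contact_force: [3.8, 0.6, -0.8]
```

```bash
python3 -m jog '[{"fingers":0.0,"x":0,"y":-0.0003,"z":0,"rx":0,"ry":0,"rz":0},{"fingers":0.0,"x":0,"y":0,"z":0,"rx":0,"ry":0,"rz":0}]'|sed -n '2p;4p'
```

```text
tcp_pos: [0.525, -0.0462, 0.1029]
contact_force: [4.2, -0.8, -1.3]
```

```bash
python3 -m jog '[{"fingers":0.0,"x":0,"y":-0.0003,"z":0,"rx":0,"ry":0,"rz":0},{"fingers":0.0,"x":0,"y":0,"z":0,"rx":0,"ry":0,"rz":0}]'|sed -n '2p;4p'
```

```text
tcp_pos: [0.5248, -0.0462, 0.1029]
contact_force: [4.9, 0.6, -0.1]
```

```bash
python3 -m jog '[{"fingers":0.0,"x":0,"y":-0.0003,"z":0,"rx":0,"ry":0,"rz":0},{"fingers":0.0,"x":0,"y":0,"z":0,"rx":0,"ry":0,"rz":0}]'|sed -n '2p;4p'
```

```text
tcp_pos: [0.5247, -0.0462, 0.103]
contact_force: [4.2, -1.2, -0.2]
```

```bash
python3 -m jog '[{"fingers":0.0,"x":0,"y":-0.0004,"z":0,"rx":0,"ry":0,"rz":0},{"fingers":0.0,"x":0,"y":0,"z":0,"rx":0,"ry":0,"rz":0}]'|sed -n '2p;4p'
```

```text
tcp_pos: [0.5245, -0.0462, 0.1031]
contact_force: [6.7, -1.0, -1.3]
```

```bash
python3 -m jog '[{"fingers":0.0,"x":0,"y":-0.0004,"z":0,"rx":0,"ry":0,"rz":0},{"fingers":0.0,"x":0,"y":0,"z":0,"rx":0,"ry":0,"rz":0}]'|sed -n '2p;4p'
```

```text
tcp_pos: [0.5244, -0.0462, 0.1032]
contact_force: [7.0, 0.1, -0.9]
```

That is the solid stop: 7 N with hardly any travel. I back off, go over the handle to its off side, and then throw it on.

```bash
python3 -m jog '[{"fingers":0.0,"x":0,"y":0.01,"z":0,"rx":0,"ry":0,"rz":0},{"fingers":0.0,"x":0,"y":0.005,"z":-0.03,"rx":0,"ry":0,"rz":0},{"fingers":0.0,"x":0,"y":0,"z":-0.03,"rx":0,"ry":0,"rz":0},{"fingers":0.0,"x":0,"y":0,"z":-0.01,"rx":0,"ry":0,"rz":0},{"fingers":0.0,"x":0,"y":-0.03,"z":0,"rx":0,"ry":0,"rz":0},{"fingers":0.0,"x":0,"y":-0.03,"z":0,"rx":0,"ry":0,"rz":0},{"fingers":0.0,"x":0,"y":-0.008,"z":0,"rx":0,"ry":0,"rz":0},{"fingers":0.0,"x":0,"y":0,"z":0,"rx":0,"ry":0,"rz":0}]'; python3 - <<'E'
from h import *
for c in("side",):
    r.grab_frame(c);print([(np.round(q["xyz"],3).tolist(),round(q["score"],2)) for q in r.landmark_of("handle_a_tip",c)])
E
```

```text
clock: 21.62
tcp_pos: [0.4701, -0.0462, 0.1725]
orientation: [-2.229, -2.214, 0.001]
contact_force: [0.8, -0.0, 0.5]
grip_width: 0.0002
gripper_force: 0.0
[([0.504, -0.049, 0.117], 0.71)]
```

```bash
python3 -m jog '[{"fingers":0.0,"x":0,"y":0,"z":0.03,"rx":0,"ry":0,"rz":0},{"fingers":0.0,"x":0,"y":0,"z":0.03,"rx":0,"ry":0,"rz":0},{"fingers":0.0,"x":0,"y":0.003,"z":0.009,"rx":0,"ry":0,"rz":0},{"fingers":0.0,"x":0,"y":0.004,"z":0,"rx":0,"ry":0,"rz":0},{"fingers":0.0,"x":0,"y":0,"z":0,"rx":0,"ry":0,"rz":0}]'|sed -n '2p;4p'; python3 -m jog '[{"fingers":0.0,"x":0,"y":0.002,"z":0,"rx":0,"ry":0,"rz":0},{"fingers":0.0,"x":0,"y":0,"z":0,"rx":0,"ry":0,"rz":0}]'|sed -n '2p;4p'; python3 -m jog '[{"fingers":0.0,"x":0,"y":0.0015,"z":0,"rx":0,"ry":0,"rz":0},{"fingers":0.0,"x":0,"y":0,"z":0,"rx":0,"ry":0,"rz":0}]'|sed -n '2p;4p'
```

```text
tcp_pos: [0.4788, -0.0457, 0.1048]
contact_force: [-0.8, -0.4, 0.9]
tcp_pos: [0.4798, -0.0461, 0.1044]
contact_force: [-0.9, -0.0, 0.4]
tcp_pos: [0.4809, -0.046, 0.1039]
contact_force: [-0.5, -0.0, 0.4]
```

```bash
python3 -m jog '[{"fingers":0.0,"x":0,"y":0.0015,"z":0,"rx":0,"ry":0,"rz":0},{"fingers":0.0,"x":0,"y":0,"z":0,"rx":0,"ry":0,"rz":0}]'|sed -n '2p;4p'; python3 -m jog '[{"fingers":0.0,"x":0,"y":0.001,"z":0,"rx":0,"ry":0,"rz":0},{"fingers":0.0,"x":0,"y":0,"z":0,"rx":0,"ry":0,"rz":0}]'|sed -n '2p;4p'
```

```text
tcp_pos: [0.4824, -0.046, 0.1038]
contact_force: [-0.8, 0.7, 0.2]
tcp_pos: [0.4834, -0.046, 0.1038]
contact_force: [-0.4, -0.3, 0.1]
```

```bash
python3 -m jog '[{"fingers":0.0,"x":0,"y":0.001,"z":0,"rx":0,"ry":0,"rz":0},{"fingers":0.0,"x":0,"y":0,"z":0,"rx":0,"ry":0,"rz":0}]'|sed -n '2p;4p'
```

```text
tcp_pos: [0.4842, -0.046, 0.1037]
contact_force: [-1.4, -0.1, 1.1]
```

```bash
python3 -m jog '[{"fingers":0.0,"x":0,"y":0.001,"z":0,"rx":0,"ry":0,"rz":0},{"fingers":0.0,"x":0,"y":0,"z":0,"rx":0,"ry":0,"rz":0}]'|sed -n '2p;4p'
```

```text
tcp_pos: [0.4849, -0.046, 0.1037]
contact_force: [-2.5, 0.7, 2.4]
```

```bash
python3 -m jog '[{"fingers":0.0,"x":0,"y":0.0007,"z":0,"rx":0,"ry":0,"rz":0},{"fingers":0.0,"x":0,"y":0,"z":0,"rx":0,"ry":0,"rz":0}]'|sed -n '2p;4p'
```

```text
tcp_pos: [0.4859, -0.046, 0.1038]
contact_force: [-2.9, -0.5, 1.6]
```

```bash
python3 -m jog '[{"fingers":0.0,"x":0,"y":0.0007,"z":0,"rx":0,"ry":0,"rz":0},{"fingers":0.0,"x":0,"y":0,"z":0,"rx":0,"ry":0,"rz":0}]'|sed -n '2p;4p'
```

```text
tcp_pos: [0.4868, -0.046, 0.1038]
contact_force: [-2.4, 0.3, 1.4]
```

```bash
python3 -m jog '[{"fingers":0.0,"x":0,"y":0.0007,"z":0,"rx":0,"ry":0,"rz":0},{"fingers":0.0,"x":0,"y":0,"z":0,"rx":0,"ry":0,"rz":0}]'|sed -n '2p;4p'
```

```text
tcp_pos: [0.4876, -0.046, 0.1038]
contact_force: [-1.3, -0.1, 1.6]
```

```bash
python3 -m jog '[{"fingers":0.0,"x":0,"y":0.001,"z":0,"rx":0,"ry":0,"rz":0},{"fingers":0.0,"x":0,"y":0.001,"z":0,"rx":0,"ry":0,"rz":0}]'|sed -n '2p;4p'
```

```text
tcp_pos: [0.4895, -0.046, 0.1038]
contact_force: [-1.9, 0.6, 0.9]
```

```bash
python3 -m jog '[{"fingers":0.0,"x":0,"y":0.001,"z":0,"rx":0,"ry":0,"rz":0},{"fingers":0.0,"x":0,"y":0.001,"z":0,"rx":0,"ry":0,"rz":0},{"fingers":0.0,"x":0,"y":0.001,"z":0,"rx":0,"ry":0,"rz":0}]'|sed -n '2p;4p'
```

```text
tcp_pos: [0.4926, -0.0461, 0.1038]
contact_force: [-2.1, -0.3, 2.1]
```

```bash
python3 -m jog '[{"fingers":0.0,"x":0,"y":0.001,"z":0,"rx":0,"ry":0,"rz":0},{"fingers":0.0,"x":0,"y":0.001,"z":0,"rx":0,"ry":0,"rz":0},{"fingers":0.0,"x":0,"y":0.001,"z":0,"rx":0,"ry":0,"rz":0}]'|sed -n '2p;4p'
```

```text
tcp_pos: [0.4956, -0.0461, 0.1038]
contact_force: [-2.7, -0.1, 0.7]
```

```bash
python3 -m jog '[{"fingers":0.0,"x":0,"y":0.001,"z":0,"rx":0,"ry":0,"rz":0},{"fingers":0.0,"x":0,"y":0.001,"z":0,"rx":0,"ry":0,"rz":0},{"fingers":0.0,"x":0,"y":0.001,"z":0,"rx":0,"ry":0,"rz":0}]'|sed -n '2p;4p'
```

```text
tcp_pos: [0.4985, -0.0461, 0.1038]
contact_force: [-1.2, -0.1, 0.6]
```

```bash
python3 -m jog '[{"fingers":0.0,"x":0,"y":0.001,"z":0,"rx":0,"ry":0,"rz":0},{"fingers":0.0,"x":0,"y":0.001,"z":0,"rx":0,"ry":0,"rz":0},{"fingers":0.0,"x":0,"y":0.001,"z":0,"rx":0,"ry":0,"rz":0}]'|sed -n '2p;4p'
```

```text
tcp_pos: [0.5015, -0.0461, 0.1038]
contact_force: [-0.3, -0.2, 1.2]
```

```bash
python3 -m jog '[{"fingers":0.0,"x":0,"y":0.001,"z":0,"rx":0,"ry":0,"rz":0},{"fingers":0.0,"x":0,"y":0.001,"z":0,"rx":0,"ry":0,"rz":0},{"fingers":0.0,"x":0,"y":0.001,"z":0,"rx":0,"ry":0,"rz":0}]'|sed -n '2p;4p'
```

```text
tcp_pos: [0.5045, -0.0461, 0.1038]
contact_force: [-1.0, -0.6, 1.9]
```

```bash
python3 -m jog '[{"fingers":0.0,"x":0,"y":0.001,"z":0,"rx":0,"ry":0,"rz":0},{"fingers":0.0,"x":0,"y":0.001,"z":0,"rx":0,"ry":0,"rz":0},{"fingers":0.0,"x":0,"y":0.001,"z":0,"rx":0,"ry":0,"rz":0}]'|sed -n '2p;4p'
```

```text
tcp_pos: [0.5075, -0.0461, 0.1038]
contact_force: [-1.2, -0.2, 0.9]
```

```bash
python3 -m jog '[{"fingers":0.0,"x":0,"y":0.001,"z":0,"rx":0,"ry":0,"rz":0},{"fingers":0.0,"x":0,"y":0.001,"z":0,"rx":0,"ry":0,"rz":0},{"fingers":0.0,"x":0,"y":0.001,"z":0,"rx":0,"ry":0,"rz":0}]'|sed -n '2p;4p'; python3 - <<'E'
from h import *
for c in("side",):
    r.grab_frame(c);print([(np.round(q["xyz"],3).tolist(),round(q["score"],2)) for q in r.landmark_of("handle_a_tip",c)])
E
```

```text
tcp_pos: [0.5105, -0.0462, 0.1038]
contact_force: [-1.1, 0.6, 0.3]
[([0.532, -0.049, 0.126], 0.53)]
```

```bash
python3 -m jog '[{"fingers":0.0,"x":0,"y":0.001,"z":0,"rx":0,"ry":0,"rz":0},{"fingers":0.0,"x":0,"y":0.001,"z":0,"rx":0,"ry":0,"rz":0},{"fingers":0.0,"x":0,"y":0.001,"z":0,"rx":0,"ry":0,"rz":0}]'|sed -n '2p;4p'
```

```text
tcp_pos: [0.5135, -0.0462, 0.1038]
contact_force: [-0.5, 0.3, 0.4]
```

```bash
python3 -m jog '[{"fingers":0.0,"x":0,"y":0.001,"z":0,"rx":0,"ry":0,"rz":0},{"fingers":0.0,"x":0,"y":0.001,"z":0,"rx":0,"ry":0,"rz":0},{"fingers":0.0,"x":0,"y":0.001,"z":0,"rx":0,"ry":0,"rz":0}]'|sed -n '2p;4p'; python3 - <<'E'
from h import *
for c in("side",):
    r.grab_frame(c);print([(np.round(q["xyz"],3).tolist(),round(q["score"],2)) for q in r.landmark_of("handle_a_tip",c)])
E
```

```text
tcp_pos: [0.5165, -0.0462, 0.1038]
contact_force: [0.8, 0.3, -0.4]
[([0.54, -0.049, 0.127], 0.67), ([0.575, 0.174, -0.003], 0.41)]
```

```bash
python3 -m jog '[{"fingers":0.0,"x":0,"y":0.001,"z":0,"rx":0,"ry":0,"rz":0},{"fingers":0.0,"x":0,"y":0.001,"z":0,"rx":0,"ry":0,"rz":0},{"fingers":0.0,"x":0,"y":0.001,"z":0,"rx":0,"ry":0,"rz":0}]'|sed -n '2p;4p'
```

```text
tcp_pos: [0.5195, -0.0463, 0.1038]
contact_force: [-0.5, 0.3, -0.7]
```

```bash
python3 -m jog '[{"fingers":0.0,"x":0,"y":0.001,"z":0,"rx":0,"ry":0,"rz":0},{"fingers":0.0,"x":0,"y":0.001,"z":0,"rx":0,"ry":0,"rz":0},{"fingers":0.0,"x":0,"y":0.001,"z":0,"rx":0,"ry":0,"rz":0}]'|sed -n '2p;4p'
```

```text
tcp_pos: [0.5225, -0.0462, 0.1038]
contact_force: [0.2, -0.8, 0.1]
```

```bash
python3 -m jog '[{"fingers":0.0,"x":0,"y":0.001,"z":0,"rx":0,"ry":0,"rz":0},{"fingers":0.0,"x":0,"y":0.001,"z":0,"rx":0,"ry":0,"rz":0},{"fingers":0.0,"x":0,"y":0.001,"z":0,"rx":0,"ry":0,"rz":0}]'|sed -n '2p;4p'; python3 - <<'E'
from h import *
import cv2
a,_=r.grab_frame("side");print([(np.round(q["xyz"],3).tolist(),round(q["score"],2)) for q in r.landmark_of("handle_a_tip","side")])
cv2.imwrite('pics/c6.png',cv2.resize(a[170:300,250:380],(600,600),interpolation=cv2.INTER_CUBIC)[:,:,::-1])
E
```

```text
tcp_pos: [0.5255, -0.0463, 0.1038]
contact_force: [-0.1, 0.1, 0.2]
[([0.557, -0.048, 0.119], 0.73)]
```

View pics/c6.png

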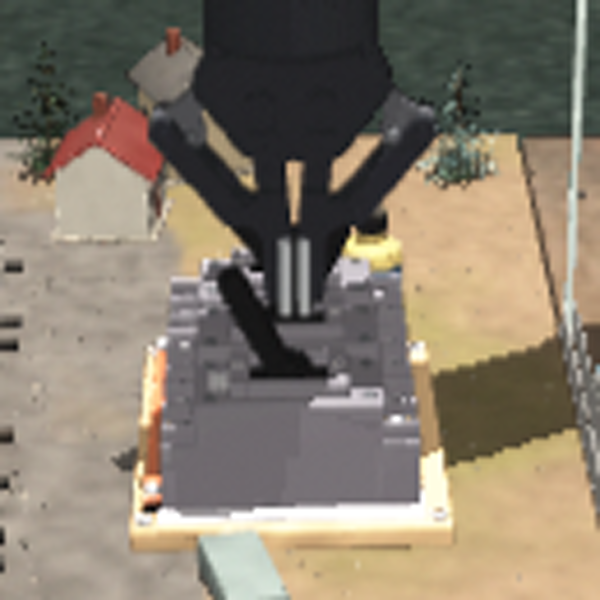

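The handle, tip at about (230,275) in the crop, is over to on. I nudge it gently to confirm the on stop.

```bash
python3 -m jog '[{"fingers":0.0,"x":0,"y":0.0015,"z":0,"rx":0,"ry":0,"rz":0},{"fingers":0.0,"x":0,"y":0.0015,"z":0,"rx":0,"ry":0,"rz":0},{"fingers":0.0,"x":0,"y":0,"z":0,"rx":0,"ry":0,"rz":0}]'|sed -n '2p;4p'; python3 -m jog '[{"fingers":0.0,"x":0,"y":0.001,"z":0,"rx":0,"ry":0,"rz":0},{"fingers":0.0,"x":0,"y":0.001,"z":0,"rx":0,"ry":0,"rz":0},{"fingers":0.0,"x":0,"y":0,"z":0,"rx":0,"ry":0,"rz":0}]'|sed -n '2p;4p'
```

```text
tcp_pos: [0.5286, -0.0463, 0.1038]
contact_force: [-0.3, 0.2, -0.1]
tcp_pos: [0.5305, -0.0463, 0.1038]
contact_force: [0.7, 0.5, 0.2]
```

```bash
python3 -m jog '[{"fingers":0.0,"x":0,"y":0.001,"z":0,"rx":0,"ry":0,"rz":0},{"fingers":0.0,"x":0,"y":0,"z":0,"rx":0,"ry":0,"rz":0}]'|sed -n '2p;4p'
```

```text
tcp_pos: [0.5315, -0.0463, 0.1038]
contact_force: [0.8, 0.6, -0.8]
```

```bash
python3 -m jog '[{"fingers":0.0,"x":0,"y":0.001,"z":0,"rx":0,"ry":0,"rz":0},{"fingers":0.0,"x":0,"y":0,"z":0,"rx":0,"ry":0,"rz":0}]'|sed -n '2p;4p'
```

```text
tcp_pos: [0.5325, -0.0463, 0.1038]
contact_force: [0.5, 0.3, -0.6]
```

```bash
python3 -m jog '[{"fingers":0.0,"x":0,"y":0.001,"z":0,"rx":0,"ry":0,"rz":0},{"fingers":0.0,"x":0,"y":0,"z":0,"rx":0,"ry":0,"rz":0}]'|sed -n '1,2p;4p'
```

```text
clock: 31.15
tcp_pos: [0.5335, -0.0463, 0.1038]
contact_force: [-2.0, 0.2, -0.4]
```

```bash
python3 -m jog '[{"fingers":0.0,"x":0,"y":0.0006,"z":0,"rx":0,"ry":0,"rz":0},{"fingers":0.0,"x":0,"y":0,"z":0,"rx":0,"ry":0,"rz":0}]'|sed -n '2p;4p'
```

```text
tcp_pos: [0.5341, -0.0463, 0.1038]
contact_force: [-0.3, -0.0, -0.3]
```

```bash
python3 -m jog '[{"fingers":0.0,"x":0,"y":-0.006,"z":0,"rx":0,"ry":0,"rz":0},{"fingers":0.0,"x":0,"y":-0.006,"z":0,"rx":0,"ry":0,"rz":0},{"fingers":0.0,"x":0,"y":0,"z":-0.04,"rx":0,"ry":0,"rz":0},{"fingers":0.0,"x":0,"y":0,"z":-0.06,"rx":0,"ry":0,"rz":0},{"fingers":0.0,"x":0,"y":0,"z":-0.06,"rx":0,"ry":0,"rz":0},{"fingers":0.0,"x":0,"y":0,"z":-0.04,"rx":0,"ry":0,"rz":0},{"fingers":0.0,"x":0,"y":0,"z":0,"rx":0,"ry":0,"rz":0},{"fingers":0.0,"x":0,"y":0,"z":0,"rx":0,"ry":0,"rz":0}]'; python3 - <<'E'
from h import *
import cv2
a,_=r.grab_frame("side")
for t in("spanner","handle_a_tip"):print(t,[(np.round(q["xyz"],3).tolist(),round(q["score"],2)) for q in r.landmark_of(t,"side")])
b,_=r.grab_frame("top")
for t in("oiler","tape_roll"):print(t,[(np.round(q["xyz"],3).tolist(),round(q["score"],2)) for q in r.landmark_of(t,"top")])
cv2.imwrite('pics/c7.png',cv2.resize(a[170:370,200:400],(600,600),interpolation=cv2.INTER_CUBIC)[:,:,::-1])
E
```

```text
clock: 32.4
tcp_pos: [0.5212, -0.0465, 0.303]
orientation: [-2.229, -2.214, 0.002]
contact_force: [0.5, 0.4, -0.4]
grip_width: 0.0004
gripper_force: 0.0
spanner [([0.577, 0.17, -0.001], 0.75)]
handle_a_tip [([0.564, -0.048, 0.115], 0.79)]
oiler []
tape_roll []
```

View pics/c7.png

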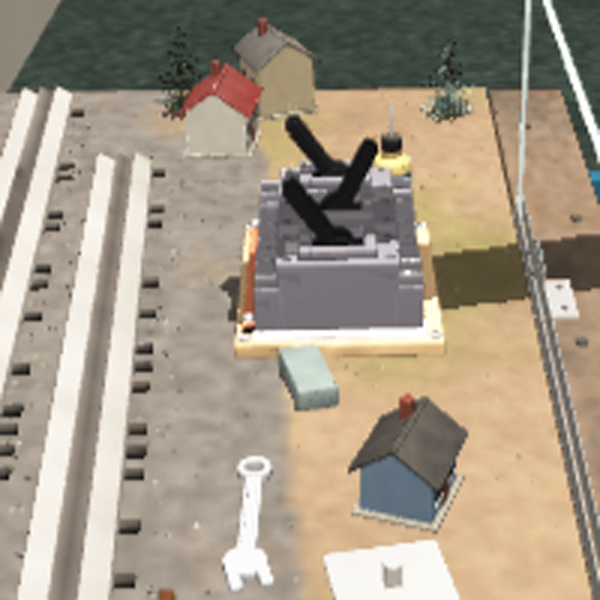

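The tripped handle, tip at (290,185), now lies parallel to breaker_b's on handle, and breaker_c is still off. The spanner is flat on the deck at (250,520), and the cleaning block and oiler look undisturbed. Handing in.

```bash
python3 -c "
from bench import r
print(r.hand_in())"
```

```text
the job is handed in; nothing more can be done
None
```

The job is handed in: the spanner lies flat on the bare deck clear of the siding, and breaker_a was pushed off through its click to the solid stop (7 N measured at most), then thrown fully on; breakers b and c are as they were set, and the cleaning block and oiler look undisturbed, though the tape roll was out of view in the last pictures.

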